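Unlatch the print press and hold its sprung lid open at the index

TASK

Turn the press's latch fully off the lid, a quarter turn by its upright knob, then lift the sprung lid until it stands at the same angle as the brass index arm beside it, so that a fresh print can be slid in. Keep holding the lid there: the work finishes with the gripper still holding it up, the lid still. Leave the index arm as it is set and do not disturb the ink dish, jar and seal stone around the press.

Things in the scene. Friction and masses are not known exactly. Their poses are not given: they have to be found in the camera images.
- press: Print press: dark wooden base 220 x 220 x 45 mm, fixed; origin at the centre of its underside, x from the front (bar side, towards the robot) to the rear (hinge), y to its left, z up. White-framed glass lid on top; steel latch on a 66 mm high block on its right side (-y); on its left side a steel quadrant (plane y = +117 mm, up to 195 mm high) and a brass index arm.
- lid_hinge (a point): Point on the lid's hinge axis: in the press's frame at x = +100 mm, y = 0, z = 58 mm; the axis runs along the press's y. It has the press's orientation.
- lid (a joint): Lid angle, rad: 0 shut (level), growing as its front edge rises; stops at 1.3. White frame 200 x 200 x 14 mm, about 0.45 kg. A spring hinge pulls it shut (0.6 Nm when shut plus 0.6 Nm per rad); with its weight it takes 4 to 8 N at the bar; let go, it falls shut. While the latch's tongue lies over it, it can rise only about 1 degree.
- lid_bar (a point): Middle of the lid's lifting bar: round steel, 12 mm thick, 120 mm long along the press's y, on two 10 mm posts at its ends; 250 mm in front of the hinge axis, level with it, 58 mm above the table when shut. 44 mm free between bar and lid edge, nothing below the bar. Its axes turn with the lid (x = along the lid from bar to hinge).
- latch (a joint): Latch angle, rad: near 0 (up to 0.25 at first) its tongue points left, over the lid; grows as the latch turns clockwise seen from above, its knob coming round to the front; stops at 1.57, tongue alongside the lid. Turns level about latch_pivot with light friction (1 N at the knob), stays where left. The lid is free beyond about 1.2.
- latch_pivot (a point): Latch axis (vertical): in the press's frame at x = -60 mm, y = -125 mm, z = 67 mm. It has the press's orientation.
- latch_knob (a point): On the axis of the latch's upright wooden knob, 16 mm in diameter, standing on the latch arm from 75 to 111 mm above the table; this point is 97 mm above the table and 60 mm from the pivot, to the press's right when the latch is at 0 and to the front when it is at 1.57.
- index (a joint): Angle of the brass index arm, rad, 0.35 to 0.75 as set: it turns on the lid's hinge axis and reads 0 when level, growing upward, so the lid is at the mark when joint lid equals joint index. Stiff; it must stay as it is set.
- index_ball (a point): Centre of the 22 mm brass ball at the end of the index arm (a bar 12 mm high, 6 mm thick), 200 mm from the hinge axis and 132 mm left of the press's middle. Its x axis points along the arm from the ball towards the hinge axis.
- ink_dish: Blue and white porcelain plate, 110 mm wide, 22 mm high, left of the press; origin at its underside. Leave alone.
- jar: Green glass jar, 68 mm wide, 85 mm high, left of the press; origin at its underside. Leave alone.
- seal: Upright stone seal 30 x 30 x 65 mm, right of the press; origin at its underside. Leave alone.

How it is judged:
By the outcome, as a careful person would: the job done as asked, in the order asked, and still so for the second after the job is handed in, while the arm keeps its last pose, push and grip.
It also fails if it takes over 45 s, if anything falls off the work surface, if the arm or the gripper's body presses on something with over 40 N, if the wrist force passes 120 N, or if a joint passes its speed limit or range.

ROBOT

A 6-joint arm with a two-finger parallel gripper is mounted at the origin on the work surface. World frame = base frame: x ahead of the robot, y to its left, z up, the work surface at z = 0. Lengths are in m, angles in rad, forces in N, time in s.
With the tool pointing down it reaches from about 0.425 to 0.95 m from the base axis. Payload 3.5 kg.
Tool frame: the origin (TCP) lies midway between the tips of the shut fingers; the grasp point (between the pads) lies 19 mm behind it (ctrl.pinch_z is the distance from the TCP to the grasp point, in m); z points along the fingers, y is the line along which they close (so a half turn about z gives the same grasp; the last joint's range is limited). The gripper opens to 85 mm and grips with 20 to 120 N. Pads are 22 mm wide; open, the fingers measure 114 mm over their backs; the gripper's body (76 mm by 85 mm) begins 54 mm behind the grasp point. The pads swing forward as they close: fully open they stand 13 mm farther back than shut.
Start: joints at [0.985, 0.286, 1.577, -0, 1.279, -0.15], TCP at [0.285, 0.612, 0.191] pointing down, gripper open.
Joint ranges: [-2.77, 2.77], [-0.9, 2.22], [0.21, 2.48], [-1.53, 4.67], [0.24, 2.81], [-2.84, 2.84]. Speed limits (rad/s): [2.79, 2.79, 3.14, 3.14, 3.14, 3.14].

INTERFACE

Orientations are given as a unit quaternion [x, y, z, w].
In Python, from plant import get_state, viewer, sign_off, ctrl gives the robot as it stands. The module is installed in compiled form; this text tells all that it offers.
- The arm moves only by the shell command python3 -m handwheel 'ROWS' [FORCE]. ROWS is JSON, a list that holds one entry, the list of rows, each a list of 5 numbers: the finger opening in m, from 0 to 0.0854, then the shift along the tool's x, y, z in m, then the turn about the tool's z in degrees. In form: [[[claw, x, y, z, spin], ...]]. A call has 1 to 12 rows; each row shifts and turns the commanded pose from where the row before left it, along the tool's axes as they then stand; what a row does not reach is not made up. A row lasts 1/12 s, in which the tool goes at most 41.7 mm and 7.16 degrees, less where a joint would pass 70% of its speed; a pose out of reach is approached as far as the arm can. A call is refused whole if a number of a shift passes 0.0417 or a number of a turn 7.16, either way. A call with a gripper value outside its range is refused whole. The fingers move at their own pace and stop on an object; FORCE is the grip in N (left out, the last holds). Time passes only in rows, so rows that do not move let the fingers close. It gives the time, the measured TCP pose, the force, the opening and the grip force at its end, in the units of the state.
- get_state(): the state, without advancing time (a new reading comes with each control period).
- viewer.read_camera(name): name is "scene" or "side" or "wrist"; returns the picture (384x512x3 uint8, blue, green, red); there is no depth.
- viewer.camera_params(name): a dict with "fov_y" (degrees; the focal length in pixels is half the picture's height over the tangent of half this angle, whatever the lens; pixels are square), "cx", "cy" (the principal point, pixels), "k1" (the pictures are not rectified: a ray, as slopes to the right and down, at radius r is drawn at 1 + k1 r^2 times it, then the intrinsics apply), "xyz" and "attitude" of the camera in the world; the wrist camera has in their place "hand_eye" (4x4, takes a point from camera to tool coordinates, whose origin is the TCP and whose axes are the flange's). Camera axes: x right, y up, looking along -z (the intrinsics and any distortion apply to the point x, -y, -z); pixel columns grow to the right and rows downward; lengths in m; the calibration is good to about 2 mm. A picture is of the moment at which its call begins: read the wrist's pose just before it. camera_params takes no time and is no camera call.
- sign_off(): hands the job in; it is judged then, once.
Trained networks look in the newest picture that a camera, given by its name, has taken for a name from the list of things; names that differ only in an ending like _2 or _b are one class to them, and where a whole thing is asked for, a point or a joint stands for the part that bears it (a point fixed in the world has none). Each returns a list of dicts, best first, with "confidence" (0 to 1); they miss things now and then, are a little off and sometimes report something else, mostly with a low value. They report only what shows in the picture. A call takes as long as a camera call.
- viewer.look_for(camera, name): "extent" ([left, top, width, height] as shares, 0 to 1, of the picture: columns of its width, rows of its height, round what is visible of it).
- viewer.outline_of(camera, name): "mask" (384x512 bool, what is visible of it) and "extent" ([left, top, width, height] as shares, 0 to 1, of the picture: columns of its width, rows of its height, round what is visible of it).
- viewer.pinpoint(camera, name): "xy" ([column, row] as shares, 0 to 1, of the picture: columns of its width, rows of its height: a listed point, or the origin of a listed thing).
The state is a dict: "time": time; "qpos": joint angles; "dq": joint speeds; "joint_efforts": joint torques, N m; "eef_pos": TCP position; "tcp_rot": TCP orientation; "contact_force": force on the tool from outside, world axes, zero at the start; "wrist_torque": the same for the moment, N m; "opening": opening from 0.0 (shut) to 1.0 (fully open); "finger_force": force on a finger pad.
Only numpy, scipy, OpenCV 4.12 (cv2) and the standard library are available. Lean on these libraries where they do the work, as an engineer would, in place of code of your own. Each camera call takes 0.05 s, during which the arm holds its last target. There are 200 camera calls.

## Working session

There is one attempt and no reset: what is moved stays moved. The work goes in short steps, Python scripts to look and compute and a shell command to move; the robot and the scene stay as the last step left them, time stands still between calls to the robot, and variables do not carry over. Pictures are saved under pics/ and viewed, at most 10 in all, crops included, and the job is handed in when it is done.

```bash
mkdir -p pics; cat > h.py <<'E'
import numpy as np, cv2
from scipy.spatial.transform import Rotation as R
from plant import get_state, viewer, ctrl
def cam(n,s=None):
    p=viewer.camera_params(n)
    f=192/np.tan(np.radians(p['fov_y'])/2)
    if 'hand_eye' in p:
        s=s or get_state(); T=np.eye(4);T[:3,:3]=R.from_quat(s['tcp_rot']).as_matrix();T[:3,3]=s['eef_pos'];M=T@np.array(p['hand_eye'])
    else:
        M=np.eye(4);a=np.array(p['attitude'],float)
        M[:3,:3]=R.from_quat(a).as_matrix() if a.size==4 else a.reshape(3,3);M[:3,3]=p['xyz']
    return dict(f=f,cx=p['cx'],cy=p['cy'],k1=p['k1'],M=M)
def proj(c,P):
    q=(np.atleast_2d(P)-c['M'][:3,3])@c['M'][:3,:3]
    x=q[:,0]/-q[:,2];y=-q[:,1]/-q[:,2];k=1+c['k1']*(x*x+y*y)
    return np.c_[c['cx']+c['f']*x*k,c['cy']+c['f']*y*k]
def pin(n,name):
    r=viewer.pinpoint(n,name)
    return (np.array(r[0]['xy'])*[512,384],r[0]['confidence']) if r else (None,0)
E
python3 - <<'E'
from h import *
print(get_state()); 
for n in("scene","side","wrist"):
    im=viewer.read_camera(n);cv2.imwrite(f'pics/{n}0.png',im);print(viewer.camera_params(n))
    for k in("press","lid_hinge","lid_bar","latch_pivot","latch_knob","index_ball","seal"):print(n,k,*pin(n,k))
E
```

```text
{'time': 0.0, 'qpos': array([ 9.84969025e-01,  2.87200364e-01,  1.57819155e+00, -7.19028688e-06,
        1.27854748e+00, -1.49997910e-01]), 'dq': array([ 1.02928415e-04,  1.05857179e-03,  1.86005479e-05,  5.86057643e-04,
       -1.27227351e-03,  6.01842170e-04]), 'joint_efforts': array([-8.94487403e-04, -4.05993819e+01, -2.92617899e+01, -2.77297340e-04,
        5.82608933e-03,  3.45415025e-06]), 'eef_pos': array([0.28451749, 0.61128665, 0.18991625]), 'tcp_rot': array([ 2.16192943e-01,  9.76349955e-01, -1.09608236e-03, -4.18811638e-04]), 'contact_force': array([-0.07169313, -0.74356448,  0.72381696]), 'wrist_torque': array([-0.03806288, -0.00442874,  0.02152435]), 'finger_force': 0.0, 'opening': 1.0044903037029915}
{'fov_y': 57.53785663497738, 'cx': 250.9549799971773, 'cy': 187.05558058527816, 'k1': -0.07769712559990244, 'xyz': array([1.07429891, 0.47630798, 0.47937562]), 'attitude': array([0.18840929, 0.44087234, 0.79902556, 0.36289349])}
scene press [248.5248 210.3936] 0.97
scene lid_hinge [208.1792 208.5888] 0.8
scene lid_bar [292.3008 165.0816] 0.64
scene latch_pivot [232.6016 156
[... 539 characters left out ...]
2] 0.92
side index_ball [197.7856 155.712 ] 0.93
side seal [322.7136 338.688 ] 0.55
{'fov_y': 69.67121771060667, 'cx': 253.08517137756087, 'cy': 191.53364132591324, 'k1': -0.04205062941549111, 'hand_eye': array([[ 7.96940017e-04,  9.48284491e-01,  3.17420682e-01,
         8.18679431e-02],
       [ 9.99999681e-01, -7.41916847e-04, -2.94220033e-04,
        -2.67033968e-04],
       [-4.35045427e-05,  3.17420815e-01, -9.48284780e-01,
        -1.82552069e-01],
       [ 0.00000000e+00,  0.00000000e+00,  0.00000000e+00,
         1.00000000e+00]])}
wrist press None 0
wrist lid_hinge None 0
wrist lid_bar None 0
wrist latch_pivot None 0
wrist latch_knob None 0
wrist index_ball None 0
wrist seal None 0
```

```bash
cat > fit.py <<'E'
from h import *
from scipy.optimize import least_squares
def pts(v,lid=0.):
    x,y,yaw,la,ix=v
    L={'press':[0,0,0],'lid_hinge':[.1,0,.058],'lid_bar':[.1-.25*np.cos(lid),0,.058+.25*np.sin(lid)],'latch_pivot':[-.06,-.125,.067],
     'latch_knob':[-.06-.06*np.sin(la),-.125-.06*np.cos(la),.097],'index_ball':[.1-.2*np.cos(ix),.132,.058+.2*np.sin(ix)]}
    c,s=np.cos(yaw),np.sin(yaw)
    return {k:np.array([x+c*a-s*b,y+s*a+c*b,z]) for k,(a,b,z) in L.items()}
def fit(obs,v0):
    def res(v):
        P=pts(v); return np.concatenate([(proj(c,P[k])[0]-uv)*w for c,k,uv,w in obs])
    return least_squares(res,v0,loss='soft_l1',f_scale=2.)
E
python3 - <<'E'
from fit import *
obs=[]
for n in("scene","side"):
    viewer.read_camera(n);c=cam(n)
    for k in('press','lid_hinge','lid_bar','latch_pivot','latch_knob','index_ball'):
        uv,w=pin(n,k)
        if uv is not None: obs.append((c,k,uv,w))
best=min((fit(obs,[.6,.1,a,.1,.5]) for a in(-.6,0,.6)),key=lambda r:r.cost)
print(best.x,best.cost);P=pts(best.x)
for k in P:print(k,P[k].round(4))
for c,k,uv,w in obs:print(k,(proj(c,P[k])[0]-uv).round(1))
# seal, jar, dish
for n in("scene","side"):
    for k in("seal","jar","ink_dish"):
        uv,w=pin(n,k)
        if uv is None: continue
        c=cam(n)
        print(n,k,w,least_squares(lambda p:proj(c,[*p,0])[0]-uv,[.6,0]).x)
a=cv2.imread('pics/scene0.png');b=cv2.imread('pics/side0.png')
def ov(im,n):
    for k,p in P.items():cv2.circle(im,tuple(int(i) for i in proj(cam(n),p)[0]),3,(0,0,255),1)
    return im
cv2.imwrite('pics/both.png',np.vstack([ov(a,'scene')[60:350],ov(b,'side')[80:384]]))
E
```

```text
[ 0.60772501  0.03992779 -0.1241875   0.18768672  0.60023311] 19.118948562090853
press [0.6077 0.0399 0.    ]
lid_hinge [0.707  0.0275 0.058 ]
lid_bar [0.4589 0.0585 0.058 ]
latch_pivot [ 0.5327 -0.0767  0.067 ]
latch_knob [ 0.5143 -0.1338  0.097 ]
index_ball [0.5595 0.179  0.171 ]
press [-0.7  0.3]
lid_hinge [ 0.4 -0.7]
lid_bar [-0.8  3.6]
latch_pivot [1.7 1.6]
latch_knob [4.4 0.8]
index_ball [-5.7 -1.3]
lid_hinge [-0.5 -0.9]
lid_bar [ 0.  -0.9]
latch_pivot [0.1 3.9]
latch_knob [ 0.8 -1.8]
index_ball [-3.3  0.9]
scene seal 0.68 [ 0.5965325 -0.2387725]
scene ink_dish 0.88 [0.55818933 0.30225736]
side seal 0.85 [ 0.59206026 -0.22836737]
side jar 0.67 [0.67234611 0.27124354]
side ink_dish 0.57 [0.56180105 0.29863201]
```

View pics/both.png

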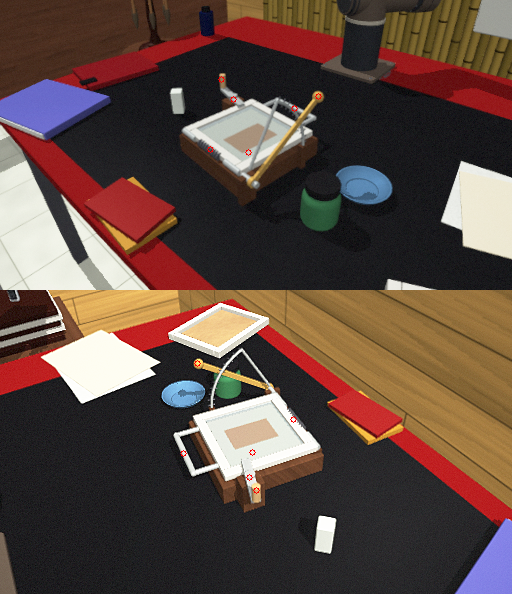

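Both overlays fit: the knob is at scene px (222,139), the ball at scene px (318,156), and nothing stands near the latch. I'll spin, rise, and then cross over.

```bash
python3 -m handwheel '[[[0.085,0,0,-0.006,7.16],[0.085,0,0,-0.006,7.16],[0.085,0,0,-0.006,7.16],[0.085,0,0,-0.006,7.16],[0.085,0,0,-0.006,7.16],[0.085,0,0,-0.006,7.16],[0.085,0,0,-0.006,7.16],[0.085,0,0,-0.006,7.16],[0.085,0,0,-0.006,7.16],[0.085,0,0,-0.006,7.16]]]' 30
python3 -m handwheel '[[[0.06,-0.037,0.012,0,0],[0.06,-0.037,0.012,0,0],[0.06,-0.037,0.012,0,0],[0.06,-0.037,0.012,0,0],[0.06,-0.037,0.012,0,0],[0.06,-0.037,0.012,0,0],[0.06,-0.037,0.012,0,0],[0.06,-0.037,0.012,0,0],[0.06,-0.037,0.012,0,0],[0.06,-0.037,0.012,0,0],[0.06,-0.037,0.012,0,0],[0.06,0,0,0,0]]]'
```

```text
time: 3.03
eef_pos: [0.2849, 0.6119, 0.2516]
tcp_rot: [0.749, 0.663, 0.0, 0.0]
contact_force: [0.4, -0.0, -0.7]
opening: 0.993
finger_force: 0.0
time: 4.03
eef_pos: [0.3708, 0.1872, 0.2516]
tcp_rot: [0.749, 0.663, -0.0, 0.002]
contact_force: [0.4, -0.1, 0.1]
opening: 0.7
finger_force: 0.0
```

```bash
python3 -m handwheel '[[[0.06,-0.033,0.020,0,0],[0.06,-0.033,0.020,0,0],[0.06,-0.033,0.020,0,0],[0.06,-0.033,0.020,0,0],[0.06,-0.033,0.020,0,0],[0.06,-0.033,0.020,0,0],[0.06,-0.033,0.020,0,0],[0.06,-0.033,0.020,0,0],[0.06,-0.033,0.020,0,0],[0.06,0,0,0,0],[0.06,0,0,0,0]]]'
cat > look.py <<'E'
from fit import *
import sys
def look(names=('latch_pivot','latch_knob','lid_bar','lid_hinge','index_ball','press')):
    obs=[]
    for n in("scene","side","wrist"):
        c=cam(n);im=viewer.read_camera(n);cv2.imwrite(f'pics/{n}_{sys.argv[1]}.png',im)
        for k in names:
            uv,w=pin(n,k)
            if uv is not None and w>.4: obs.append((c,k,uv,w*(.5 if n=='wrist' else 1),n))
    r=fit([o[:4] for o in obs],[.608,.04,-.124,.19,.6]);P=pts(r.x)
    print(r.x.round(4),r.cost)
    for k in P:print(k,P[k].round(4))
    for c,k,uv,w,n in obs:print(n,k,uv.round(0),(proj(c,P[k])[0]-uv).round(1),round(w,2))
    s=get_state();T=R.from_quat(s['tcp_rot']).as_matrix()
    print('tcp',s['eef_pos'],'to knob in tool',T.T@(P['latch_knob']-s['eef_pos']),'to bar',T.T@(P['lid_bar']-s['eef_pos']),'pinch',ctrl.pinch_z)
if __name__=='__main__':look()
E
python3 look.py 1
```

```text
time: 4.95
eef_pos: [0.5147, -0.1244, 0.2508]
tcp_rot: [0.747, 0.664, -0.0, -0.001]
contact_force: [-0.5, 0.5, 0.7]
opening: 0.696
finger_force: 0.0
[ 0.6058  0.0386 -0.134   0.1447  0.5637] 13.965471644301651
press [0.6058 0.0386 0.    ]
lid_hinge [0.7049 0.0252 0.058 ]
lid_bar [0.4572 0.0586 0.058 ]
latch_pivot [ 0.5296 -0.0773  0.067 ]
latch_knob [ 0.5131 -0.135   0.097 ]
index_ball [0.555  0.1786 0.1649]
scene latch_pivot [230. 157.] [3.7 1.4] 0.74
scene latch_knob [222. 141.] [-0.2 -1.6] 0.81
scene lid_bar [295. 166.] [-0.4  2.2] 0.97
scene lid_hinge [212. 210.] [-1.  -1.1] 0.68
scene index_ball [321. 158.] [-1.3  0.6] 0.58
scene press [247. 211.] [1.2 1.3] 0.61
side latch_pivot [245. 268.] [2.6 1. ] 0.81
side latch_knob [257. 282.] [-0.6 -0.9] 0.73
side lid_bar [185. 242.] [-2.1  1.7] 0.61
side lid_hinge [294. 208.] [-0.5  1.9] 0.61
side press [254. 243.] [-2.4  0.1] 0.68
wrist latch_pivot [261. 127.] [-0.5 -0.4] 0.38
wrist latch_knob [251. 178.] [ 2.6 -0.5] 0.29
wrist lid_bar [188.  20.] [0.9 0.7] 0.47
wrist lid_hinge [392.  27.] [ 1.6 -0.6] 0.46
wrist press [307.  34.] [-2.  -0.4] 0.33
tcp [ 0.51431681 -0.12321517  0.25131557] to knob in tool [-0.01179869  0.00017052  0.15431542] to bar [ 0.17410553 -0.07761059  0.1933178 ] pinch 0.0187
```

View pics/wrist_1.png

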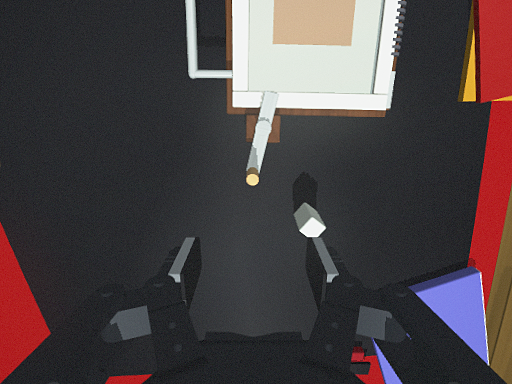

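The wrist view shows the knob top at px (252,178), straight ahead of the finger midline (col ~252), and the seal at px (312,225), clear of the fingers. I'll descend on the knob and grip it.

```bash
python3 -m handwheel '[[[0.06,-0.012,0,0.0335,0],[0.06,0,0,0.0335,0],[0.06,0,0,0.0335,0],[0.06,0,0,0.0335,0],[0.06,0,0,0.0335,0],[0.06,0,0,0,0],[0.01,0,0,0,0],[0.01,0,0,0,0],[0.01,0,0,0,0],[0.01,0,0,0,0],[0.01,0,0,0,0],[0.01,0,0,0,0]]]' 30
python3 look.py 2
```

```text
time: 7.0
eef_pos: [0.5138, -0.1355, 0.0853]
tcp_rot: [0.746, 0.665, 0.001, 0.001]
contact_force: [0.2, -0.8, 0.2]
opening: 0.116
finger_force: 0.0
[ 0.6066  0.0376 -0.1247  0.2179  0.5255] 227.6954384908655
press [0.6066 0.0376 0.    ]
lid_hinge [0.7058 0.0252 0.058 ]
lid_bar [0.4577 0.0562 0.058 ]
latch_pivot [ 0.5315 -0.079   0.067 ]
latch_knob [ 0.5113 -0.1355  0.097 ]
index_ball [0.5505 0.1777 0.1583]
scene latch_pivot [231. 160.] [ 1.9 -1.1] 0.96
scene latch_knob [222. 139.] [-0.   0.4] 0.52
scene lid_bar [294. 164.] [0.1 3.6] 0.58
scene lid_hinge [210. 208.] [-0.3  1.1] 0.94
scene index_ball [323. 160.] [-3.5  0.8] 0.93
scene press [247. 209.] [0.5 3.2] 0.61
side latch_pivot [248. 268.] [1.  1.3] 0.82
side latch_knob [256. 282.] [-0.5  0.4] 0.74
side lid_bar [185. 242.] [-1.   2.3] 0.96
side lid_hinge [294. 209.] [-0.3  0.8] 0.61
side press [323. 335.] [-71.  -92.2] 0.68
wrist latch_pivot [269. 134.] [1.1 0.4] 0.45
wrist latch_knob [251. 227.] [ 0.6 -0.4] 0.47
tcp [ 0.51294513 -0.13507813  0.08383269] to knob in tool [-0.00058688 -0.00154157 -0.01316731] to bar [ 0.18375823 -0.07672946  0.02582686] pinch 0.0187
```

View pics/wrist_2.png

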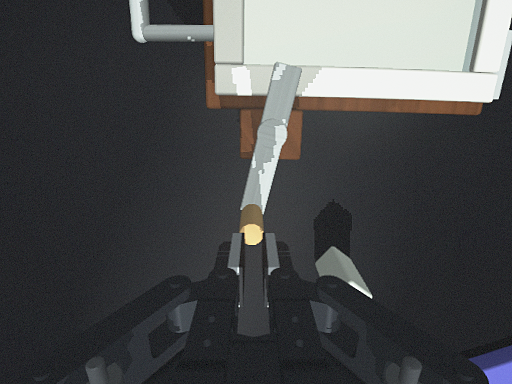

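```bash
python3 - <<'E'
from h import *
s=get_state();c=cam('wrist',s);T=R.from_quat(s['tcp_rot']).as_matrix()
for q in([0,0,-.019],[.011,.005,-.019],[.011,-.005,-.019],[-.011,.005,-.019],[0,.005,0],[0,-.005,0],[0,0,-.03],[.02,0,-.027]):print(q,proj(c,s['eef_pos']+T@np.array(q))[0])
im=cv2.imread('pics/wrist_2.png')
cv2.imwrite('pics/crop.png',cv2.resize(im[180:350,190:320],None,fx=4.4,fy=3.5*1.0,interpolation=2)[:600])
b=cv2.imread('pics/side_2.png');cv2.imwrite('pics/crop2.png',cv2.resize(b[200:330,180:340],None,fx=4,fy=4,interpolation=2))
E
```

```text
[0, 0, -0.019] [253.48714774 230.11627543]
[0.011, 0.005, -0.019] [261.28032501 214.68439128]
[0.011, -0.005, -0.019] [245.73713938 214.67502882]
[-0.011, 0.005, -0.019] [260.93394176 244.94156601]
[0, 0.005, 0] [260.37350813 218.2863727 ]
[0, -0.005, 0] [246.51197267 218.27811938]
[0, 0, -0.03] [253.5170043 238.1005262]
[0.02, 0, -0.027] [253.55134543 206.22459329]
```

View pics/crop2.png

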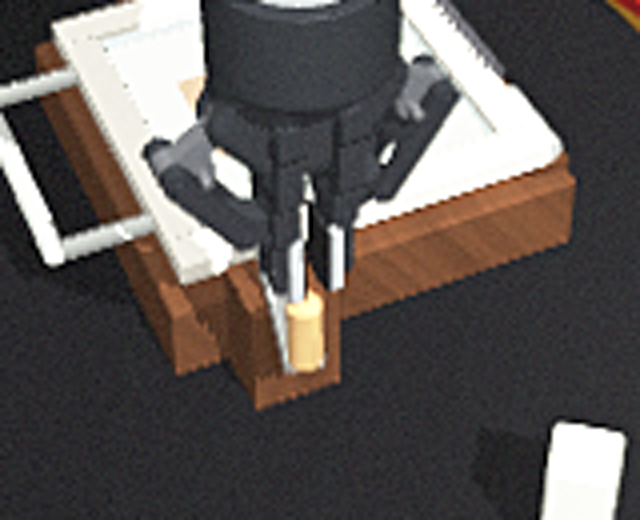

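```bash
python3 - <<'E'
from h import *
s=get_state();T=R.from_quat(s['tcp_rot']).as_matrix();print(s['time'],s['eef_pos'],s['opening'],s['finger_force'],s['contact_force'])
for n,(x0,y0) in(('side',(180,200)),('scene',(0,0))):
  c=cam(n)
  for q in([0,0,0],[0,0,-.019],[0,0,-.05],[0,0,-.15]):
    p=proj(c,s['eef_pos']+T@np.array(q))[0];print(n,q,p,(p-[x0,y0])*4)
b=cv2.imread('pics/scene_2.png');cv2.imwrite('pics/crop3.png',cv2.resize(b[60:190,160:320],None,fx=4,fy=4,interpolation=2))
E
```

```text
8.05 [ 0.51294513 -0.13507813  0.08383269] 0.11695407047425338 0.0 [ 0.40971468 -0.64666057 -0.03997328]
side [0, 0, 0] [256.41398141 286.69753909] [305.65592566 346.79015637]
side [0, 0, -0.019] [256.24952198 279.33735416] [304.99808791 317.34941666]
side [0, 0, -0.05] [255.96973696 266.82826644] [303.87894783 267.31306577]
side [0, 0, -0.15] [254.95824667 221.73230769] [299.83298667  86.92923076]
scene [0, 0, 0] [222.16503093 143.9842661 ] [888.66012374 575.93706438]
scene [0, 0, -0.019] [221.70934677 137.30769526] [886.83738708 549.23078105]
scene [0, 0, -0.05] [220.9478763  126.10131341] [883.79150518 504.40525364]
scene [0, 0, -0.15] [218.33398728  87.13890159] [873.33594911 348.55560636]
```

View pics/crop3.png

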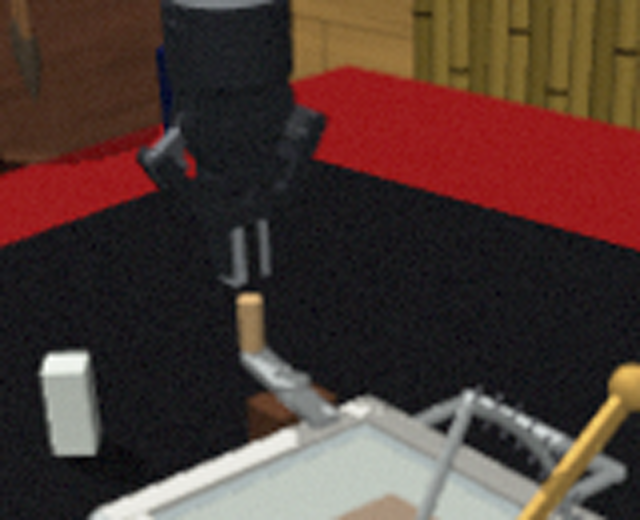

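Both views put the closed fingertips about 33 mm higher than the reported TCP, just above the knob top at scene px (222,134). The pads therefore closed in the air over the knob. I'll open, go down about 30 mm and regrip while watching the force.

```bash
python3 -m handwheel '[[[0.045,0,0,0,0],[0.045,0,0,0,0],[0.045,0,0,0,0],[0.045,0,0,0,0],[0.045,0,0,0.01,0],[0.045,0,0,0.01,0],[0.045,0,0,0,0]]]' 30
python3 -m handwheel '[[[0.045,0,0,0.01,0],[0.045,0,0,0,0],[0,0,0,0,0],[0,0,0,0,0],[0,0,0,0,0],[0,0,0,0,0],[0,0,0,0,0],[0,0,0,0,0]]]' 30
python3 - <<'E'
from h import *
v=[]
for n,sl in(('scene',np.s_[60:190,160:320]),('side',np.s_[200:330,180:340])):
    v.append(cv2.resize(viewer.read_camera(n)[sl],None,fx=2.2,fy=2.2,interpolation=2))
cv2.imwrite('pics/c4.png',np.hstack(v))
E
```

```text
time: 8.63
eef_pos: [0.5109, -0.1342, 0.0608]
tcp_rot: [0.746, 0.665, -0.001, -0.002]
contact_force: [-1.5, 0.2, 0.9]
opening: 0.524
finger_force: 0.0
time: 9.3
eef_pos: [0.513, -0.1352, 0.0541]
tcp_rot: [0.746, 0.665, -0.0, 0.0]
contact_force: [-0.7, -1.1, -0.1]
opening: 0.167
finger_force: 29.3
```

View pics/c4.png

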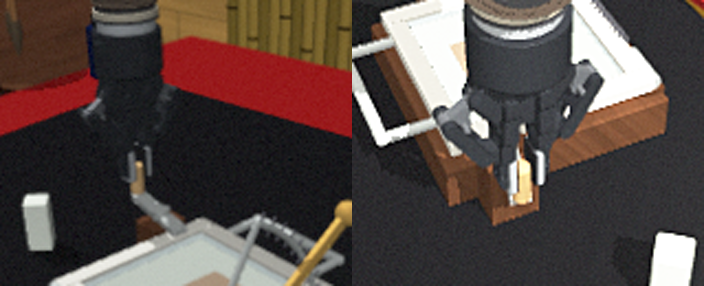

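The knob is gripped at 29 N. I'll carry it round the arc.

```bash
python3 -m handwheel '[[[0,0.0028,-0.0103,0,0],[0,0.0045,-0.0096,0,0],[0,0.0062,-0.0086,0,0],[0,0.0077,-0.0075,0,0],[0,0.0088,-0.0059,0,0],[0,0.0097,-0.0043,0,0],[0,0,0,0,0]]]' 20
python3 -m handwheel '[[[0,0.0103,-0.0025,0,0],[0,0.009,-0.0007,0,0],[0,0.003,0,0,0],[0,0.002,0,0,0],[0,0,0,0,0]]]'
sed -i 's/\[.608,.04,-.124,.19,.6\]/[.607,.039,-.127,float(sys.argv[2]),.57]/' look.py; python3 look.py 5 1.5
```

```text
time: 9.98
eef_pos: [0.4726, -0.0889, 0.0548]
tcp_rot: [0.746, 0.666, 0.001, 0.001]
contact_force: [4.3, -0.3, 0.9]
opening: 0.165
finger_force: 28.5
time: 10.4
eef_pos: [0.4729, -0.0684, 0.0549]
tcp_rot: [0.745, 0.667, -0.001, 0.004]
contact_force: [3.7, -11.3, -1.8]
opening: 0.173
finger_force: 28.2
[ 0.6074  0.039  -0.1291  1.5788  0.5089] 16.069881905182093
press [0.6074 0.039  0.    ]
lid_hinge [0.7066 0.0261 0.058 ]
lid_bar [0.4587 0.0583 0.058 ]
latch_pivot [ 0.5318 -0.0772  0.067 ]
latch_knob [ 0.4724 -0.069   0.097 ]
index_ball [0.5504 0.1795 0.1554]
scene latch_pivot [231. 154.] [1.8 4.8] 0.77
scene latch_knob [249. 140.] [2.1 0.7] 0.7
scene lid_bar [292. 166.] [2.2 2.4] 0.71
scene lid_hinge [210. 209.] [-0.1  1. ] 0.57
scene index_ball [320. 162.] [ 0.3 -0.1] 0.88
scene press [248. 211.] [0.4 1.1] 0.89
side latch_pivot [248. 265.] [1.1 2.9] 0.85
side latch_knob [218. 266.] [-0.6  0.8] 0.77
side lid_bar [185. 244.] [-2.  -0.7] 0.88
side lid_hinge [295. 209.] [-1.3  1.3] 0.58
side press [252. 242.] [0.4 1.1] 0.81
wrist latch_pivot [336. 227.] [4.1 0.9] 0.29
wrist latch_knob [252. 248.] [0.8 1.4] 0.28
wrist lid_bar [203.  21.] [1.  1.1] 0.47
wrist press [406.  47.] [1.  0.6] 0.47
tcp [ 0.47290479 -0.06840292  0.05487279] to knob in tool [-0.00095229 -0.00023718 -0.04212376] to bar [ 0.12428495 -0.02835033 -0.00402246] pinch 0.0187
```

The latch is against its stop (fit 1.58, 11 N of push back). I'll release it, rise and go over the bar.

```bash
python3 -m handwheel '[[[0.045,-0.002,0,0,0],[0.045,0,0,0,0],[0.045,0,0,0,0],[0.045,0,0,-0.02,0],[0.045,0,0,-0.03,0],[0.045,0,0,-0.03,0],[0.04,0.03,-0.008,0,0],[0.04,0.03,-0.008,0,0],[0.04,0.03,-0.008,0,0],[0.04,0.03,-0.005,0,0],[0.04,0.006,0,0,0],[0.04,0,0,0,0]]]'
python3 look.py 6 1.57
```

```text
time: 12.45
eef_pos: [0.4555, 0.0626, 0.1333]
tcp_rot: [0.745, 0.667, -0.001, -0.001]
contact_force: [0.3, 0.5, 0.3]
opening: 0.466
finger_force: 0.0
[ 0.6078  0.0387 -0.1388  1.5651  0.5567] 51.655543476921395
press [0.6078 0.0387 0.    ]
lid_hinge [0.7069 0.0248 0.058 ]
lid_bar [0.4593 0.0594 0.058 ]
latch_pivot [ 0.5311 -0.0768  0.067 ]
latch_knob [ 0.4716 -0.0689  0.097 ]
index_ball [0.557  0.179  0.1637]
scene latch_pivot [234. 158.] [-0.7  1.2] 0.96
scene latch_knob [249. 143.] [ 2.1 -1.9] 0.9
scene lid_bar [296. 166.] [-1.   2.2] 0.96
scene lid_hinge [208. 211.] [ 1.1 -1.4] 0.71
scene index_ball [319. 160.] [ 0.2 -0.2] 0.97
scene press [247. 212.] [1.2 0.1] 0.61
side latch_pivot [247. 266.] [1.2 2. ] 0.6
side latch_knob [217. 266.] [0.1 0.8] 0.92
side lid_bar [183. 243.] [ 0.6 -0.5] 0.87
side lid_hinge [294. 209.] [0.2 1.4] 0.88
side index_ball [200. 158.] [-3.8 -1.1] 0.59
side press [253. 241.] [-0.5  1.4] 0.75
wrist latch_pivot [285. 321.] [ 48.8 -21.6] 0.33
wrist latch_knob [284. 320.] [-1.  -1.3] 0.28
wrist lid_bar [256. 188.] [-0.1 -1. ] 0.46
wrist lid_hinge [496. 191.] [3.3 2.1] 0.34
wrist press [381. 174.] [-0.7  1.6] 0.47
tcp [0.45654754 0.06072025 0.13383302] to knob in tool [-0.12703292  0.02979348  0.03683304] to bar [-0.00099936  0.00284645  0.07583304] pinch 0.0187
```

View pics/wrist_6.png

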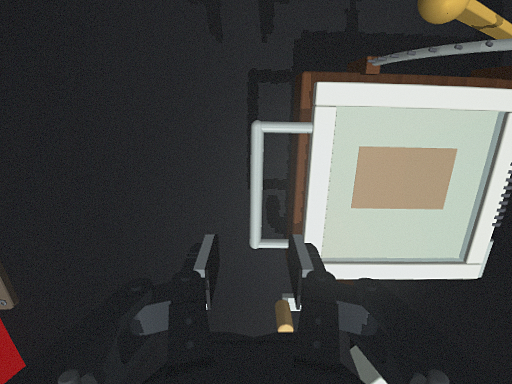

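The bar lies at col 256, spanning rows 122–245 and centred at row 188. It falls between the pads (cols 210–290). The knob is out front, the tongue is off the lid, and the index ball at (438,8) is far off. I'll descend around the bar and grip.

```bash
python3 -m handwheel '[[[0.04,0,0.001,0.025,0],[0.04,0,0,0.025,0],[0.04,0,0,0.025,0],[0.04,0,0,0.02,0],[0.04,0,0,0.015,0],[0.04,0,0,0,0]]]'
python3 -m handwheel '[[[0.04,0,0,0.011,0],[0.04,0,0,0,0],[0,0,0,0,0],[0,0,0,0,0],[0,0,0,0,0],[0,0,0,0,0],[0,0,0,0,0],[0,0,0,0,0]]]' 50
python3 look.py 7 1.57 | tail -1
```

```text
time: 14.0
eef_pos: [0.4544, 0.0608, 0.0204]
tcp_rot: [0.746, 0.665, -0.003, -0.003]
contact_force: [-1.3, -0.4, 0.2]
opening: 0.469
finger_force: 0.0
time: 14.67
eef_pos: [0.4595, 0.0603, 0.014]
tcp_rot: [0.747, 0.665, 0.002, 0.002]
contact_force: [3.5, 0.0, 1.3]
opening: 0.113
finger_force: 48.9
tcp [0.45948598 0.06035005 0.01388385] to knob in tool [-0.12748518  0.0278184  -0.08302706] to bar [-0.00212696 -0.00077117 -0.04412034] pinch 0.0187
```

```bash
python3 -m handwheel '[[[0,0,0.0003,-0.0125,0],[0,0,0.0009,-0.0125,0],[0,0,0.0016,-0.0124,0],[0,0,0.0022,-0.0123,0],[0,0,0.0028,-0.0122,0],[0,0,0.0034,-0.012,0],[0,0,0.004,-0.0118,0],[0,0,0.0046,-0.0116,0],[0,0,0.0052,-0.0114,0],[0,0,0.0057,-0.0111,0],[0,0,0,0,0],[0,0,0,0,0]]]' 50
cat > idx.py <<'E'
from fit import *
import sys
v=[.607,.039,-.129,1.57,.55]; O=[]
for n in('scene','side'):
    c=cam(n);im=viewer.read_camera(n);cv2.imwrite(f'pics/{n}_{sys.argv[1]}.png',im)
    for k in('index_ball','lid_bar'):
        for _ in range(3):
            uv,w=pin(n,k)
            if uv is not None: O.append((c,k,uv,w))
    o=viewer.outline_of(n,'index_ball')
    if o: m=o[0]['mask'];e=np.array(o[0]['extent'])*[512,384,512,384];print(n,'outline',e,m.sum(),o[0]['confidence'])
def f(p):
    r=[]
    for c,k,uv,w in O:
        P=pts([*v[:4],p[0]],p[1]); r.append(proj(c,P[k])[0]-uv)
    return np.concatenate(r)
q=least_squares(f,[.55,.5],loss='soft_l1',f_scale=2);print('index,lid',q.x)
for c,k,uv,w in O:print(k,uv.round(1),(proj(c,pts([*v[:4],q.x[0]],q.x[1])[k])[0]-uv).round(1),w)
z=get_state();print(z['time'],z['eef_pos'],z['opening'],z['finger_force'],z['contact_force'])
print('lid from tcp', np.arcsin((z['eef_pos'][2]-.0139)/.25))
b=cv2.imread(f'pics/scene_{sys.argv[1]}.png');s=cv2.imread(f'pics/side_{sys.argv[1]}.png')
cv2.imwrite(f'pics/z{sys.argv[1]}.png',np.hstack([cv2.resize(i,None,fx=2.5,fy=2.5,interpolation=2) for i in(b[100:270,190:350],s[120:290,160:320])]))
E
python3 idx.py 8
```

```text
time: 16.72
eef_pos: [0.4861, 0.0569, 0.1306]
tcp_rot: [0.746, 0.666, -0.002, -0.001]
contact_force: [2.0, -1.4, -6.5]
opening: 0.108
finger_force: 48.7
scene outline [249.3952 152.9856  75.6224  90.5088] 681 0.6
side outline [203.3152 154.2144  73.1136  28.1856] 282 0.56
index,lid [0.56683777 0.48398581]
index_ball [319.5 158.4] [-0.5  0.2] 0.92
index_ball [319.5 158.4] [-0.5  0.2] 0.92
index_ball [319.5 158.4] [-0.5  0.2] 0.92
lid_bar [288.5 125.8] [-0.3  0.9] 0.68
lid_bar [288.5 125.8] [-0.3  0.9] 0.68
lid_bar [288.5 125.8] [-0.3  0.9] 0.68
lid_bar [191.5 194.8] [-0.5 -0.8] 0.89
lid_bar [191.5 194.8] [-0.5 -0.8] 0.89
lid_bar [191.5 194.8] [-0.5 -0.8] 0.89
17.5167 [0.48726218 0.05687162 0.13246748] 0.10682297119948056 48.868834376335144 [-4.15053126 -3.87172426 -3.51030189]
lid from tcp 0.4941345807968834
```

View pics/z8.png

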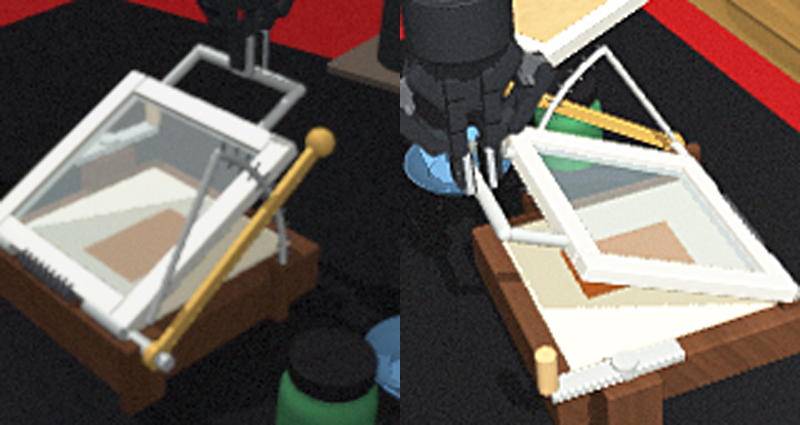

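```bash
python3 - <<'E'
from fit import *
v=[.607,.039,-.129,1.57,.55];O=[]
for n,g in(('scene',(318,157)),('side',(198,154))):
    im=cv2.imread(f'pics/{n}0.png');h=cv2.cvtColor(cv2.GaussianBlur(im,(3,3),0),cv2.COLOR_BGR2HSV)
    m=cv2.inRange(h,(12,110,70),(32,255,255));w=np.zeros_like(m);w[g[1]-14:g[1]+14,g[0]-14:g[0]+14]=255
    big=cv2.resize(m&w,None,fx=8,fy=8,interpolation=cv2.INTER_LINEAR)>127
    d=cv2.distanceTransform(big.astype(np.uint8),cv2.DIST_L2,5);_,mx,_,p=cv2.minMaxLoc(d)
    uv=(np.array(p)+.5)/8-.5;c=cam(n);O.append((c,uv))
    pr=proj(c,pts(v)['index_ball'])[0];dep=np.linalg.norm(c['M'][:3,3]-pts(v)['index_ball'])
    print(n,uv,'r',mx/8,'expect r',c['f']*.011/dep)
    for dx in(0,.002,-.002):
      for yw in(-.125,-.135):
        q=least_squares(lambda a:proj(c,pts([v[0]+dx,v[1],yw,0,a[0]])['index_ball'])[0]-uv,[.55]);print(dx,yw,q.x,q.fun)
# free 3D triangulation
q=least_squares(lambda P:np.concatenate([proj(c,P)[0]-uv for c,uv in O]),[.55,.18,.16]);print(q.x,q.fun)
c,s=np.cos(v[2]),np.sin(v[2]);d=q.x-[v[0],v[1],0];l=[c*d[0]+s*d[1],-s*d[0]+c*d[1],d[2]];print('press frame',l,'angle',np.arctan2(l[2]-.058,.1-l[0]),'from z',np.arcsin((l[2]-.058)/.2))
E
```

```text
scene [317.4375 156.1875] r 5.86724853515625 expect r 5.675029582451406
0 -0.125 [0.60885643] [ 0.37334974 -0.20541985]
0 -0.135 [0.61191742] [ 0.08108889 -0.04568857]
0.002 -0.125 [0.60965705] [-0.23101777  0.12816918]
0.002 -0.135 [0.61259426] [-0.52185005  0.29633171]
-0.002 -0.125 [0.60798171] [ 0.97740328 -0.5331875 ]
-0.002 -0.135 [0.61117082] [ 0.68367901 -0.38213108]
side [198.3125 153.3125] r 5.25 expect r 5.123598177750154
0 -0.125 [0.611169] [-0.38516057 -0.21900294]
0 -0.135 [0.60556696] [-0.13527532 -0.07659463]
0.002 -0.125 [0.60378156] [0.14041066 0.07867625]
0.002 -0.135 [0.59819299] [0.39192519 0.21866437]
-0.002 -0.125 [0.61863226] [-0.90436235 -0.5218373 ]
-0.002 -0.135 [0.61301722] [-0.65611785 -0.37703997]
[0.56079911 0.17766154 0.17217998] [-0.03015182  0.01633033 -0.03402018 -0.01902221]
press frame [np.float64(-0.06365478147140925), np.float64(0.1315660080254699), np.float64(0.1721799835647568)] angle 0.6091726268208575 from z 0.6076015358152101
```

The ball was segmented in two views and both give an index of 0.608. I'll raise the lid from 0.50 to that.

```bash
python3 -m handwheel '[[[0,0,0.0045,-0.008,0],[0,0,0.005,-0.0077,0],[0,0,0.0047,-0.0072,0],[0,0,0,0,0],[0,0,0,0,0],[0,0,0,0,0]]]' 50
python3 idx.py 9
python3 - <<'E'
from h import *
Z=[]
for i in range(8):
    viewer.read_camera('side');Z.append(get_state()['eef_pos'])
Z=np.array(Z);print(Z.mean(0),Z.std(0),np.arcsin((Z[:,2].mean()-.0139)/.25),get_state()['time'])
E
```

```text
time: 18.02
eef_pos: [0.5007, 0.0551, 0.1559]
tcp_rot: [0.746, 0.666, -0.002, -0.001]
contact_force: [-8.1, -5.2, -2.7]
opening: 0.105
finger_force: 48.8
scene outline [249.6    154.4832  73.3184  92.3136] 771 0.71
side outline [215.3984 161.3952  54.4256  19.0848] 304 0.78
index,lid [0.57860004 0.60708792]
index_ball [318.9 157.8] [-0.2  0.1] 0.69
index_ball [318.9 157.8] [-0.2  0.1] 0.69
index_ball [318.9 157.8] [-0.2  0.1] 0.69
lid_bar [289.1 116.9] [-5.6  0.4] 0.79
lid_bar [289.1 116.9] [-5.6  0.4] 0.79
lid_bar [289.1 116.9] [-5.6  0.4] 0.79
lid_bar [197.8 180. ] [0.  0.5] 0.91
lid_bar [197.8 180. ] [0.  0.5] 0.91
lid_bar [197.8 180. ] [0.  0.5] 0.91
18.8167 [0.50056021 0.05505145 0.15578532] 0.10497186120353635 48.80956470966339 [-6.89802039 -4.1864633  -2.32852862]
lid from tcp 0.6035164979957862
[0.5005677  0.05505561 0.1558006 ] [1.14371518e-05 9.00783947e-06 1.37024537e-05] 0.6035907635841667 19.2167
```

View pics/z9.png

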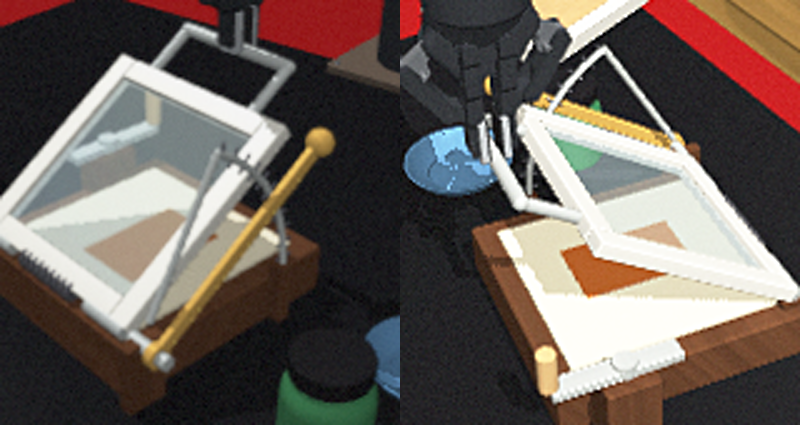

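```bash
python3 - <<'E'
from fit import *
v=[.607,.039,-.129];cs,sn=np.cos(v[2]),np.sin(v[2])
def W(l,y,h,a):
    x=.1-l*np.cos(a)-h*-np.sin(a)*-1*-1 if 0 else .1-l*np.cos(a)+h*np.sin(a); z=.058+l*np.sin(a)+h*np.cos(a)
    return [v[0]+cs*x-sn*y,v[1]+sn*x+cs*y,z]
out=[]
for n,x0,y0 in(('scene',185,100),('side',190,150)):
    im=cv2.imread(f'pics/{n}_9.png')[y0:y0+150,x0:x0+100];b=cv2.resize(im,None,fx=4,fy=4,interpolation=cv2.INTER_CUBIC);c=cam(n)
    for a,col in((.604,(0,0,255)),(.65,(255,0,0))):
        for q in([[.25,-.06,0],[.25,.06,0],[.2,.06,0]],[[.25,-.06,0],[.2,-.06,0]],[[0,.1,.007],[.2,.1,.007],[.2,-.1,.007],[0,-.1,.007]]):
            p=((proj(c,[W(*k,a) for k in q])-[x0,y0]+.5)*4).astype(np.int32);cv2.polylines(b,[p],False,col,1)
    out.append(b)
cv2.imwrite('pics/ov.png',np.hstack(out))
E
```

```text
(no output)
```

View pics/ov.png

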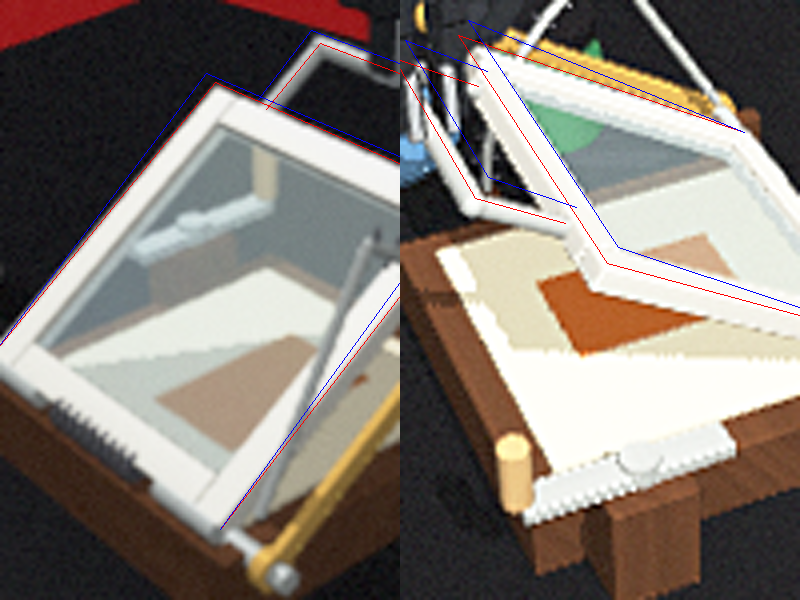

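```bash
cat > ncc.py <<'E'
from fit import *
import sys
v=[.607,.039,-.129];cs,sn=np.cos(v[2]),np.sin(v[2])
def W(l,y,h,a):
    x=.1-l*np.cos(a)+h*np.sin(a); z=.058+l*np.sin(a)+h*np.cos(a)
    return np.c_[v[0]+cs*x-sn*y,v[1]+sn*x+cs*y,z]
l,y=np.meshgrid(np.arange(.0,.206,.001),np.arange(-.106,.1061,.001));m=((l>.17)|(abs(y)>.072));m&=~((abs(y)>.09)&(l<.03));l,y=l[m],y[m]
def samp(im,c,a,d=(0,0)):
    p=(proj(c,W(l,y,.007,a))+d).astype(np.float32);return cv2.remap(im,p[:,:1],p[:,1:],cv2.INTER_CUBIC)[:,0].astype(float)
A=np.arange(.54,.67,.004)
for n in('scene','side'):
    c=cam(n);g=lambda k:cv2.GaussianBlur(cv2.imread(f'pics/{n}{k}.png',0),(3,3),0)
    im=g('_'+sys.argv[1])
    im0=g('0');ok=~((l>.12)&(y<-.06))
    s0=samp(im0,c,0)
    r=[np.corrcoef(s0[ok],samp(im,c,a)[ok])[0,1] for a in A]
    # absolute: white-frame step model; allow small image shift
    T=((l<.2)&(abs(y)<.1)&((l>.175)|(abs(y)>.075))).astype(float)
    q=[max(np.corrcoef(T[ok],samp(im,c,a,(dx,dy))[ok])[0,1] for dx in(0,) for dy in(0,)) for a in A]
    print(n,'rel',A[np.argmax(r)].round(3),round(max(r),3),'abs',A[np.argmax(q)].round(3),round(max(q),3))
E
python3 ncc.py 9; python3 - <<'E'
from fit import *
import glob
v=[.607,.039,-.129,1.57,.608];c=cam('side')
for a in(0,.58,.6,.62):print(a,proj(c,pts(v,a)['lid_bar'])[0],proj(cam('scene'),pts(v,a)['lid_bar'])[0])
E
```

```text
scene rel 0.608 0.737 abs 0.584 0.687
side rel 0.584 0.559 abs 0.58 0.45
0 [183.29949899 243.48665703] [294.68966849 168.17051537]
0.58 [196.12652604 183.50850891] [284.64677144 119.28551255]
0.6 [197.34577326 181.31934807] [283.79614125 117.79688647]
0.62 [198.61552646 179.13489547] [282.90899734 116.32850202]
```

```bash
python3 -m handwheel '[[[0,0,0.001,-0.0018,0],[0,0,0,0,0],[0,0,0,0,0],[0,0,0,0,0],[0,0,0,0,0],[0,0,0,0,0]]]' 50
python3 - <<'E'
from h import *
s=get_state();print(s['eef_pos'],np.arcsin((s['eef_pos'][2]-.0139)/.25),s['finger_force'],abs(s['dq']).max(),s['time'])
from plant import sign_off
print(sign_off())
E
```

```text
time: 19.72
eef_pos: [0.5017, 0.0549, 0.1575]
tcp_rot: [0.746, 0.666, -0.002, -0.001]
contact_force: [-6.3, -5.1, -3.6]
opening: 0.105
finger_force: 48.7
[0.50167865 0.05490552 0.15751191] 0.6119291641836244 48.743133544921875 0.0014043111201847238 19.7167
the job is handed in; nothing more can be done
None
```

The job is handed in: the latch is turned to its stop and the gripper is still holding the lid at about 0.61 rad from gripper height (the camera checks just before the last small lift ranged from 0.58 to 0.61), against an index arm measured at 0.608 rad; I saw no contact with the index arm, dish, jar or seal.

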